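# Put the bench kit back in its fitted trays

### The arm

A 6-joint arm with a two-finger parallel gripper is mounted at the origin on a cart in front of the work surface, level with it; the furniture and walls round the work are solid. World frame = base frame: x ahead of the robot, y to its left, z up, the work surface at z = 0. Lengths are in mm, angles in rad, forces in N, time in s.
With the tool pointing down it reaches from about 300 to 775 mm from the base axis. Payload 14.6 kg.
Tool frame: the origin (TCP) lies midway between the tips of the shut fingers; the grasp point (between the pads) lies 19 mm behind it; z points along the fingers, y is the line along which they close (so a half turn about z gives the same grasp; the last joint's range is limited). The gripper opens to 94 mm and grips with 3 to 60 N. Pads are 16 mm wide; open, the fingers measure 119 mm over their backs; the gripper's body (75 mm by 177 mm) begins 78 mm behind the grasp point.
Start: joints at [1.109, 0.3, 1.521, -0, 1.321, -0.067], TCP at [211.539, 507.681, 205.446] pointing down, gripper open.
Joint ranges: [-3.03, 3.03], [-0.79, 2.21], [0.23, 2.52], [-1.04, 4.18], [0, 3.07], [-2.55, 2.55]. Speed limits (rad/s): [2.22, 2.22, 2.57, 3.14, 3.14, 3.14].

### API

Orientations are given as [roll, pitch, yaw] about the fixed x, y, z axes, in that order (R = Rz(yaw) Ry(pitch) Rx(roll)).
In Python, from cell import manip, camera gives the robot as it stands.
- The arm moves only by the tool move_arm, never from a script. Its arguments are lists of equal length, an entry for each row: "dp": the shift along the world's x, y, z in mm, a list of three; "rotation": the turn, a rotation vector about the world's x, y, z in rad, a list of three; "hand": the opening, from 0 (shut) to 1 (fully open). A call has 1 to 10 rows; each row shifts and turns the commanded pose from where the row before left it; what a row does not reach is not made up. A row lasts 1/8 s, in which the tool goes at most 62.5 mm and 10.7 degrees, less where a joint would pass 70% of its speed; a pose out of reach is approached as far as the arm can. A call with a gripper value outside its range is refused whole. The fingers move at their own pace and stop on an object; "newtons" is the grip in N (left out, the last holds). Time passes only in rows, so rows that do not move let the fingers close. It gives the time, the measured TCP pose, the force, the opening and the grip force at its end, in the units of the state.
- manip.read_state(): the state, without advancing time (a new reading comes with each control period).
- camera(name): name is "scene" or "side" or "wrist"; returns a dict with "image" (384x512x3 uint8, red, green, blue), "fx", "fy", "cx", "cy" (pixels), "k1" (the pictures are not rectified: a ray, as slopes to the right and down, at radius r is drawn at 1 + k1 r^2 times it, then the intrinsics apply), "R" (3x3) and "t" (3): a world point X has camera coordinates R X + t; the wrist camera has in their place "mount" (4x4, takes a point from camera to tool coordinates, whose origin is the TCP and whose axes are the flange's). Camera axes: x right, y down, z forward; pixel columns grow to the right and rows downward; lengths in mm; the calibration is good to about 2 mm. A picture is of the moment at which its call begins: read the wrist's pose just before it. There is no depth.
- manip.sign_off(): hands the job in; it is judged then, once.
The state is a dict: "clock": time; "joints": joint angles; "qd": joint speeds; "effort": joint torques, N m; "eef_pos": TCP position; "eef_rot": TCP orientation; "wrist_force": force on the tool from outside, world axes, zero at the start; "moment": the same for the moment, N m; "finger_gap": finger opening in mm; "finger_force": force on a finger pad.
Only numpy, scipy, OpenCV 4.12 (cv2) and the standard library are available. Lean on these libraries where they do the work, as an engineer would, in place of code of your own. Each camera call takes 0.05 s, during which the arm holds its last target. There are 200 camera calls.

### The job

Put the bench kit away in its fitted trays: the large amber bottle in the wide round orange tray, the small amber dropper bottle in the narrow round orange tray, the green slide box in the long green tray and the white timer in the shorter white tray. Each must end right way up, standing flat on the tray's floor fully inside the rim, the box and the timer lined up lengthwise with their trays. Leave the empty glass beaker standing where it is.

Things in the scene. Friction and masses are not known exactly. Their poses are not given: they have to be found in the camera images.
- slide_box_center (a point): Green plastic slide box lying flat, 36 mm (x) by 92 mm (y) by 32 mm high. This point is its centre, 16 mm above its underside; z up, y along its length. Rigid; grasp across the 36 mm width.
- timer_center (a point): White lab timer with three round buttons and a display, standing upright on its foot: 28 mm deep (x) by 64 mm wide (y) by 60 mm high. This point is its centre, 30 mm above its underside; z up, y along its width. Rigid; grasp across the 28 mm depth.
- large_bottle_center (a point): Large amber bottle with a black cap, 45 mm diameter, 92 mm high, the straight body reaching to about 60 mm. This point is its centre, 46 mm above its underside; z is its axis, up.
- small_bottle_center (a point): Small amber dropper bottle with a green label band and a pale tan dropper top in a white collar, 31 mm diameter, 70 mm high, the straight body reaching to about 45 mm. This point is its centre, 35 mm above its underside; z is its axis, up.
- beaker_center (a point): Bystander: empty clear glass beaker, 48 mm diameter, 58 mm high, loose. This point is its centre, 29 mm above its underside; z up.
- tray_slides: Long rectangular green tray for the slide box, recess 50 mm (x) by 106 mm (y), grey pad on its floor. Fixed to the bench; floor 2 mm above the bench, rim 3 mm thick and 7 mm high above the bench (a 5 mm lip), open above, a low screw ear at its front and back. Origin at its centre, on the bench surface, y along its length.
- tray_timer: Shorter rectangular white tray for the timer, recess 43 mm (x) by 78 mm (y), grey pad on its floor. Fixed to the bench; floor 2 mm above the bench, rim 3 mm thick and 7 mm high above the bench (a 5 mm lip), open above, a low screw ear at its front and back. Origin at its centre, on the bench surface, y along its length.
- tray_large: Wide round orange tray for the large bottle, recess 59 mm across, grey pad on its floor. Fixed to the bench; floor 2 mm above the bench, rim 3 mm thick and 7 mm high above the bench (a 5 mm lip), open above, a low screw ear at its front and back. Origin at its centre, on the bench surface.
- tray_small: Narrow round orange tray for the small bottle, recess 45 mm across, grey pad on its floor. Fixed to the bench; floor 2 mm above the bench, rim 3 mm thick and 7 mm high above the bench (a 5 mm lip), open above, a low screw ear at its front and back. Origin at its centre, on the bench surface.
Things that resemble listed ones, but are neither listed nor needed, are in the scene too. What is shaped like the part that bears small_bottle_center but yellow is not meant. Several things look just like the part that bears slide_box_center: the one meant starts nearest to the robot's base.

How it is judged:
By the outcome, as a careful person would: the job done as asked, in the order asked, and still so for the second after the job is handed in, with the robot touching nothing.
It also fails if it takes over 104 s, if anything falls off the work surface, if the arm or the gripper's body presses on something with over 40 N, if the wrist force passes 120 N, or if a joint passes its speed limit or range.

## Working session

There is one attempt and no reset: what is moved stays moved. The work goes in short steps, Python scripts to look and compute and a tool call to move; the robot and the scene stay as the last step left them, time stands still between calls to the robot, and variables do not carry over. Pictures are saved under pics/ and viewed, at most 14 in all, crops included, and the job is handed in when it is done.

Besides the shell and the picture viewer there is one more tool, called after ">>>" as name(argument=value, ...) on one line, values as JSON. move_arm: Moves the arm, as the interface text tells. Its arguments: {"type":"object","properties":{"dp":{"type":"array","items":{"type":"array","items":{"type":"number"}}},"rotation":{"type":"array","items":{"type":"array","items":{"type":"number"}}},"hand":{"type":"array","items":{"type":"number"}},"newtons":{"type":"number"}},"required":["dp","rotation","hand"]}

```bash
ls; mkdir -p pics
cat > h.py <<'E'
import numpy as np, cv2
from cell import manip, camera
from scipy.spatial.transform import Rotation as Ro
def snap(n,f=None):
    s=manip.read_state(); c=camera(n)
    if 'mount' in c:
        M=np.array(c['mount']); Rt=Ro.from_euler('xyz',s['eef_rot']).as_matrix()
        Rw=Rt@M[:3,:3]; tw=Rt@M[:3,3]+np.array(s['eef_pos'])
        c['Rw'],c['o']=Rw,tw
    else:
        R=np.array(c['R']); c['Rw'],c['o']=R.T,-R.T@np.array(c['t'])
    if f: cv2.imwrite('pics/'+f,c['image'][:,:,::-1])
    return c
def ray(c,u,v):
    xd=np.array([(u-c['cx'])/c['fx'],(v-c['cy'])/c['fy']]); x=xd.copy()
    for _ in range(20): x=xd/(1+c['k1']*(x@x))
    d=c['Rw']@np.array([x[0],x[1],1.]); return c['o'],d/np.linalg.norm(d)
def plane(c,u,v,z):
    o,d=ray(c,u,v); return o+d*(z-o[2])/d[2]
def tri(a,ua,b,ub):
    o1,d1=ray(a,*ua); o2,d2=ray(b,*ub)
    A=np.stack([d1,-d2],1); k=np.linalg.lstsq(A,o2-o1,rcond=None)[0]
    p,q=o1+k[0]*d1,o2+k[1]*d2; return (p+q)/2,np.linalg.norm(p-q)
def proj(c,X):
    p=c['Rw'].T@(np.array(X,float)-c['o']); x=p[:2]/p[2]; x=x*(1+c['k1']*(x@x))
    return np.array([c['fx']*x[0]+c['cx'],c['fy']*x[1]+c['cy']])
E
python3 - <<'E'
from h import *
import pickle
D={}
for n in ['scene','side','wrist']:
    D[n]=snap(n,n+'0.png'); print(n,D[n]['o'].round(),D[n]['Rw'][:,2].round(2),D[n]['fx'],D[n]['k1'])
pickle.dump(D,open('d0.pkl','wb'))
print(manip.read_state())
E
```

```text
pics
scene [ -38. -844. 1248.] [ 0.35  0.55 -0.76] 411.64640098251505 -0.1424727680088929
side [  111. -1041.   592.] [ 0.33  0.85 -0.41] 391.2764400989778 -0.010393312954851533
wrist [140. 537. 383.] [ 0.24 -0.1  -0.96] 266.35145634245066 -0.030995407955484323
{'clock': 0.15, 'joints': array([ 1.10937934e+00,  3.00302594e-01,  1.52143806e+00,  2.06095281e-05,
        1.32071954e+00, -6.66440498e-02]), 'qd': array([-0.00081929, -0.00145669, -0.0008098 ,  0.00112509,  0.00083912,
        0.00090097]), 'effort': array([ 1.69319148e-03, -5.31964660e+01, -3.52818346e+01,  7.09515880e-02,
        2.36987468e-02, -4.50384937e-05]), 'eef_pos': array([211.45773073, 507.50362496, 205.03927097]), 'eef_rot': array([-3.14072837e+00, -7.76934920e-05,  2.74681458e+00]), 'wrist_force': array([ 0.32543358, -0.11321208, -0.4257467 ]), 'moment': array([-0.00222472,  0.03769999, -0.01077699]), 'finger_force': 0.0, 'finger_gap': 94.22854312403058}
```

View pics/scene0.png

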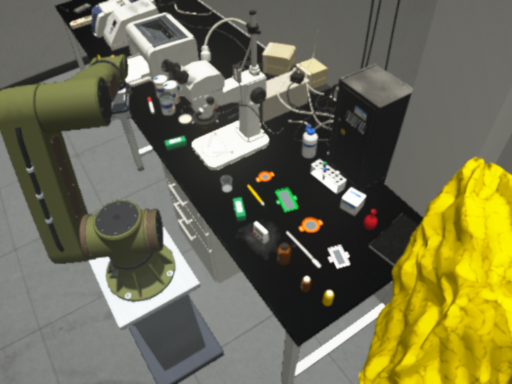

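View pics/side0.png

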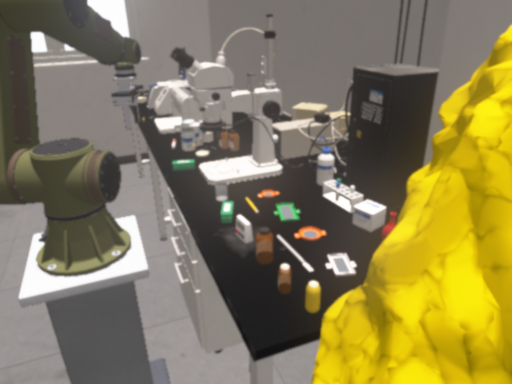

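The scene picture shows the large bottle (285,253), small amber bottle (306,283) and its yellow lookalike (328,297), and the timer (261,230). Green slide boxes are at (239,208) and (175,142), and the beaker is at (226,183). The trays are green (287,199), small orange (265,177), large orange (311,225) and white (339,256). The side view shows the same objects: large bottle (264,245), small bottle (285,278), yellow (313,296), timer (244,229), boxes (227,211) and (183,164), beaker (221,191).

Run:
```python
from h import *
import pickle
D=pickle.load(open('d0.pkl','rb')); a,b=D['scene'],D['side']
P={'large':((285,253),(264,245)),'small':((306,283),(285,278)),'yellow':((328,297),(313,296)),'timer':((261,230),(244,229)),'boxA':((239,208),(227,211)),'boxB':((175,142),(183,164)),'beaker':((226,183),(221,191)),
't_sl':((287,199),(287,211)),'t_sm':((265,177),(268,193)),'t_lg':((311,225),(310,233)),'t_ti':((339,256),(341,264)),'pencil':((256,195),(252,205)),'stick':((303,249),(295,252)),'stand':((232,145),(240,168))}
for k,(p,q) in P.items():
    X,e=tri(a,p,b,q); print(k,X.round(),round(e,1),'r',np.hypot(*X[:2]).round(),'bench',plane(a,*p,0).round())
im=a['image']
c1=cv2.resize(im[165:310,205:365],None,fx=5,fy=4.1*0+3.6,interpolation=cv2.INTER_CUBIC) if 0 else cv2.resize(im[150:310,200:370],None,fx=3.7,fy=3.7,interpolation=cv2.INTER_CUBIC)
cv2.imwrite('pics/crop1.png',c1[:,:,::-1])
```

```text
large [ 440. -250.   48.] 4.0 r 506.0 bench [ 461. -226.    0.]
small [ 437. -376.   32.] 0.3 r 576.0 bench [ 449. -364.    0.]
yellow [ 464. -457.   32.] 0.1 r 652.0 bench [ 477. -447.    0.]
timer [ 437. -107.   20.] 3.7 r 449.0 bench [446. -95.   0.]
boxA [427.  29.  16.] 1.1 r 428.0 bench [434.  41.   0.]
boxB [389. 511.  18.] 0.1 r 642.0 bench [395. 531.   0.]
beaker [448. 159.  28.] 0.1 r 475.0 bench [459. 182.   0.]
t_sl [611. -31.   5.] 1.6 r 612.0 bench [615. -28.   0.]
t_sm [605. 112.   9.] 0.9 r 615.0 bench [610. 119.   0.]
t_lg [ 610. -185.    6.] 1.3 r 637.0 bench [ 614. -181.    0.]
t_ti [ 610. -346.    2.] 0.9 r 701.0 bench [ 612. -345.    0.]
pencil [522.  54.   6.] 0.1 r 525.0 bench [525.  59.   0.]
stick [ 525. -251.    3.] 3.9 r 582.0 bench [ 524. -249.    0.]
stand [582. 335.  30.] 1.2 r 672.0 bench [598. 364.   0.]
```

View pics/crop1.png

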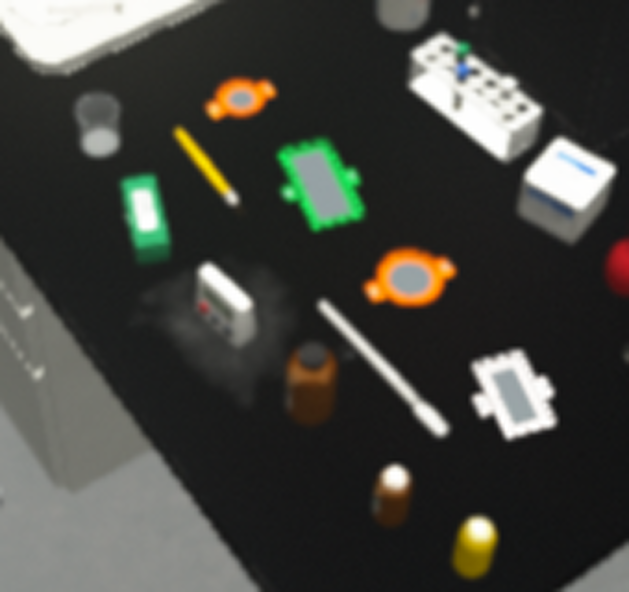

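Things that could be confused, by scene pixel:
- **Small bottle:** amber (306,283), or yellow (328,297), which is excluded.
- **Slide box:** A (239,208) at r=428, or B (175,142) at r=642. I choose A because it is nearest the base.
- **Orange trays:** (311,225) is the wide one and (265,177) the narrow one.

The crop confirms these choices. The white box and rack at the right are not the timer, which is at (261,230). The heights fit: large bottle 48, small 32, box 16. I'm setting out now.

>>> move_arm(dp=[[20, -50, 3], [20, -50, 3], [20, -50, 3], [20, -50, 3], [20, -50, 3], [20, -50, 3], [20, -50, 3], [20, -50, 3], [20, -50, 3], [20, -50, 3]], rotation=[[0, 0, -0.1176], [0, 0, -0.1176], [0, 0, -0.1176], [0, 0, -0.1176], [0, 0, -0.1176], [0, 0, -0.1176], [0, 0, -0.1176], [0, 0, -0.1176], [0, 0, -0.1176], [0, 0, -0.1176]], hand=[1, 1, 1, 1, 1, 1, 1, 1, 1, 1])

```text
clock: 1.4
eef_pos: [411.8, 5.9, 235.6]
eef_rot: [3.141, -0.0, 1.567]
wrist_force: [0.4, 0.2, 0.6]
finger_gap: 94.0
finger_force: 0.0
```

Run:
```python
from h import *
import pickle
c=snap('wrist','w1.png'); pickle.dump(c,open('w1.pkl','wb')); print(c['o'].round(1),c['Rw'].round(2),manip.read_state()['eef_pos'])
```

```text
[411.5  83.  413.9] [[ 1.   -0.01 -0.  ]
 [-0.01 -0.96 -0.27]
 [ 0.    0.27 -0.96]] [413.39717314   1.61247285 235.76374913]
```

>>> move_arm(dp=[[20, -50, 3], [20, -50, 3], [20, -50, 3], [20, -50, 3], [0, 0, 0]], rotation=[[0, 0, 0], [0, 0, 0], [0, 0, 0], [0, 0, 0], [0, 0, 0]], hand=[1, 1, 1, 1, 1])

```text
clock: 2.08
eef_pos: [491.8, -194.7, 246.5]
eef_rot: [-3.14, -0.0, 1.568]
wrist_force: [-0.2, -0.2, -0.8]
finger_gap: 93.8
finger_force: 0.0
```

Run:
```python
from h import *
import pickle
c=snap('wrist','w2.png'); pickle.dump(c,open('w2.pkl','wb')); print(c['o'].round(1),manip.read_state())
```

```text
[ 491.6 -117.6  424.8] {'clock': 2.125, 'joints': array([-4.43815497e-01,  2.22075779e-01,  1.52267059e+00,  6.87126595e-05,
        1.39840282e+00, -4.41990657e-01]), 'qd': array([ 0.03825578, -0.03560456,  0.0331946 ,  0.00376931, -0.0011453 ,
        0.0095282 ]), 'effort': array([-2.20969364e+00, -4.79226637e+01, -3.77086043e+01, -5.74842060e-02,
        7.09403510e-03, -2.69817207e-01]), 'eef_pos': array([ 491.37762155, -193.07906389,  246.61453242]), 'eef_rot': array([-3.14021464e+00, -7.26967175e-04,  1.56895915e+00]), 'wrist_force': array([-0.4119231 ,  0.14830137,  0.58173991]), 'moment': array([-0.05407294,  0.01567743, -0.02927432]), 'finger_force': 0.0, 'finger_gap': 93.88413988669409}
```

View pics/w1.png

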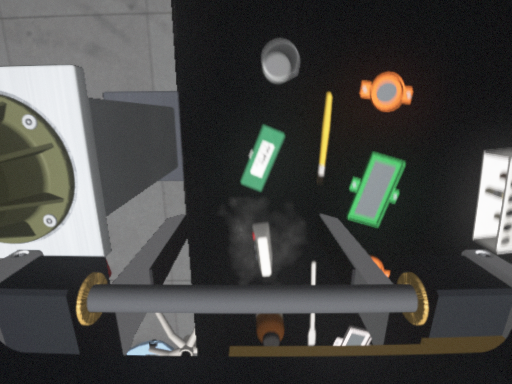

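View pics/w2.png

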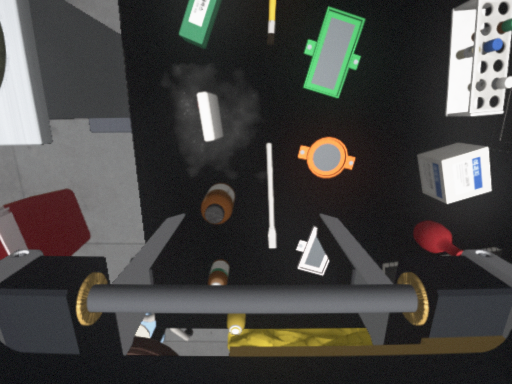

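w1 shows box A (262,158), the green tray (377,189), the small orange tray (387,92) and the beaker (280,62). w2 shows the timer (209,116), the large bottle (217,205), the large orange tray (327,157), the white tray partly hidden (315,258) and the small bottle (219,272). I'll measure these with masks.

```bash
cat >> h.py <<'E'
def mask(c,lo,hi,box):
    hsv=cv2.cvtColor(c['image'],cv2.COLOR_RGB2HSV); m=cv2.inRange(hsv,np.array(lo),np.array(hi))
    r=np.zeros_like(m); x0,y0,x1,y1=box; r[y0:y1,x0:x1]=m[y0:y1,x0:x1]; return r
def big(m):
    cs,_=cv2.findContours(m,cv2.RETR_EXTERNAL,cv2.CHAIN_APPROX_NONE); return max(cs,key=cv2.contourArea)[:,0,:].astype(float)
def onplane(c,k,z): return np.array([plane(c,u,v,z)[:2] for u,v in k])
def rect(P):
    (x,y),(w,h),a=cv2.minAreaRect(P.astype(np.float32))
    if w>h: w,h,a=h,w,a+90
    # a: deg angle of width axis from x; in (-90,90]
    a=(a+90)%180-90; return np.round([x,y,w,h,a],1)
GR=((50,80,50),(85,255,255)); OR=((5,180,120),(18,255,255)); GY=((0,0,80),(180,70,200)); WH=((0,0,150),(180,60,255)); AM=((3,120,40),(20,255,200))
E
python3 - <<'E'
from h import *
import pickle
w1=pickle.load(open('w1.pkl','rb'));w2=pickle.load(open('w2.pkl','rb'));D=pickle.load(open('d0.pkl','rb'));a=D['scene'];s=D['side']
def cen(k): M=cv2.moments(k.astype(np.float32)); return M['m10']/M['m00'],M['m01']/M['m00']
def pr(n,k,c,z): print(n,rect(onplane(c,k,z)),'n',len(k),'cpx',np.round(cen(k),1))
g1=big(mask(w1,*GR,(340,140,420,235)));g2=big(mask(w2,*GR,(295,0,370,105)))
pr('tray_sl w1',g1,w1,7);pr('tray_sl w2',g2,w2,7);print(tri(w1,cen(g1),w2,cen(g2)))
o1=big(mask(w1,*OR,(355,60,420,120)));pr('tray_sm w1',o1,w1,7)
p1=big(mask(w1,*GY,(372,76,402,110)));pr('pad sm w1',p1,w1,2)
so=big(mask(a,*OR,(250,165,280,187)));print('sm tri',tri(w1,cen(o1),a,cen(so)))
o2=big(mask(w2,*OR,(290,130,365,185)));pr('tray_lg w2',o2,w2,7)
p2=big(mask(w2,*GY,(308,138,346,176)));pr('pad lg w2',p2,w2,2)
so=big(mask(a,*OR,(295,210,330,240)));print('lg tri',tri(w2,cen(o2),a,cen(so)))
b1=big(mask(w1,*GR,(235,120,290,195)));pr('box w1 z32',b1,w1,32)
t2=big(mask(w2,*WH,(190,85,230,145)));pr('timer w2 z60',t2,w2,60)
am2=big(mask(w2,*AM,(195,180,240,228)));ama=big(mask(a,*AM,(270,235,298,270)));ams=big(mask(s,*AM,(250,220,280,270)))
pr('large w2',am2,w2,40);print(tri(a,cen(ama),s,cen(ams)),tri(w2,cen(am2),a,cen(ama)))
am2=big(mask(w2,*AM,(200,260,232,284)));ama=big(mask(a,*AM,(298,270,315,295)));ams=big(mask(s,*AM,(275,260,295,295)))
print('small',tri(a,cen(ama),s,cen(ams)))
E
```

```text
tray_sl w1 [605.9 -32.9  85.2 119.1 -16.2] n 231 cpx [375. 189.]
tray_sl w2 [607.4 -30.8  83.7 114.3 -15.8] n 260 cpx [333.1  52. ]
(array([607.04104292, -29.80342497,   9.46941491]), np.float64(1.4210688908545512))
tray_sm w1 [607.2 116.   55.4  60.2  27.2] n 200 cpx [392.2  87.6]
pad sm w1 [609.6 116.4  25.6  26.9 -83.8] n 52 cpx [386.1  91.9]
sm tri (array([612.98100939, 122.34917137,   4.55437213]), np.float64(6.986937069063193))
tray_lg w2 [ 637.3 -188.4    2.4   11.4   -9.3] n 14 cpx [344.2 160.8]
pad lg w2 [ 609.5 -182.1   41.8   42.1   89.9] n 74 cpx [326.3 157. ]
lg tri (array([ 622.48736804, -182.96296275,    8.0936799 ]), np.float64(28.202622769877976))
box w1 z32 [425.6  22.2  38.5  95.1 -22.2] n 163 cpx [262.4 157.6]
timer w2 z60 [ 430.5 -118.6   16.8   63.6    7.2] n 112 cpx [206.  115.9]
large w2 [ 437.  -251.1   47.7   51.6  -18.6] n 125 cpx [218.1 203. ]
(array([ 439.81165386, -249.19805533,   38.27393748]), np.float64(2.198624931531697)) (array([ 439.14480404, -247.59950621,   35.77260157]), np.float64(1.1582201156466356))
small (array([ 431.85550427, -383.0841917 ,   29.32716445]), np.float64(2.9834823962648938))
```

>>> move_arm(dp=[[-26, -28, -30], [-26, -28, -30], [0, 0, -40], [0, 0, 0]], rotation=[[0, 0, 0], [0, 0, 0], [0, 0, 0], [0, 0, 0]], hand=[1, 1, 1, 1], newtons=20)

```text
clock: 2.62
eef_pos: [438.4, -246.7, 145.8]
eef_rot: [-3.138, -0.003, 1.571]
wrist_force: [-0.7, -0.5, 1.6]
finger_gap: 94.2
finger_force: 0.0
```

Run:
```python
from h import *
import pickle
c=snap('wrist','w3.png'); pickle.dump(c,open('w3.pkl','wb')); print(manip.read_state()['eef_pos'])
k=big(mask(c,*AM,(150,100,350,280)));print(k.min(0),k.max(0),cv2.contourArea(k.astype(np.float32)))
for z in(20,60):
  P=onplane(c,k,z);print(z,P.min(0),P.max(0))
print(proj(c,[439.5,-249,92]),proj(c,[439.5,-249,0]))
```

```text
[ 439.44805536 -247.30507461  147.78001537]
[232. 169.] [276. 215.] 1548.0
20 [ 413.56644832 -286.22239111] [ 466.0527785  -229.33218378]
60 [ 416.827876   -270.94959676] [ 462.41429204 -221.5382424 ]
[254.06722909 205.07194727] [253.7533035  181.38983436]
```

View pics/w3.png

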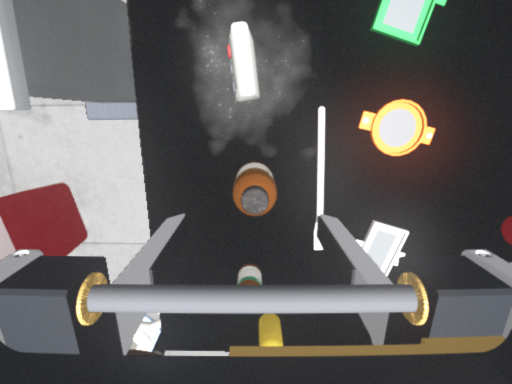

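w3 shows the large bottle centred between the fingers, with its cap at (256,201). Its x comes out at 440 and its y at about -247, which matches the TCP. Descending.

>>> move_arm(dp=[[0.5, 0, -45], [0, 0, -45], [0, 0, -40], [0, 0, 0], [0, 0, 0], [0, 0, 0], [0, 0, 0], [0, 0, 0]], rotation=[[0, 0, 0], [0, 0, 0], [0, 0, 0], [0, 0, 0], [0, 0, 0], [0, 0, 0], [0, 0, 0], [0, 0, 0]], hand=[1, 1, 1, 1, 0, 0, 0, 0], newtons=20)

```text
clock: 3.68
eef_pos: [440.2, -248.4, 18.0]
eef_rot: [3.141, 0.0, 1.571]
wrist_force: [0.1, 0.4, -0.6]
finger_gap: 57.6
finger_force: 0.0
```

>>> move_arm(dp=[[0, 0, 0], [0, 0, 0], [0, 0, 0], [0, 0, 0]], rotation=[[0, 0, 0], [0, 0, 0], [0, 0, 0], [0, 0, 0]], hand=[0, 0, 0, 0])

```text
clock: 4.18
eef_pos: [440.1, -248.4, 17.5]
eef_rot: [3.141, 0.0, 1.571]
wrist_force: [-0.1, 0.5, 3.4]
finger_gap: 44.1
finger_force: 20.0
```

>>> move_arm(dp=[[0, 0, 25], [0, 0, 25], [42, 16, 0], [43, 17, 0], [43, 17, 0], [42, 16, 0], [0, 0, 0], [0, 0, 0]], rotation=[[0, 0, 0], [0, 0, 0], [0, 0, 0], [0, 0, 0], [0, 0, 0], [0, 0, 0], [0, 0, 0], [0, 0, 0]], hand=[0, 0, 0, 0, 0, 0, 0, 0])

```text
clock: 5.18
eef_pos: [609.2, -182.4, 66.7]
eef_rot: [-3.14, -0.0, 1.571]
wrist_force: [-0.3, -0.2, -2.9]
finger_gap: 43.9
finger_force: 20.0
```

Run:
```python
from h import *
import pickle
c=snap('wrist','w4.png'); pickle.dump(c,open('w4.pkl','wb')); print(manip.read_state()['eef_pos'],manip.read_state()['finger_gap'])
P=onplane(c,big(mask(c,*AM,(190,150,330,270))),98);print('amber z98',P.min(0),P.max(0))
for z in(7,):
  k=big(mask(c,*((5,150,100),(22,255,255)),(130,60,400,280)));P=onplane(c,k,z);print(z,P.min(0),P.max(0),rect(P))
k=big(mask(c,*GR,(130,0,420,120)));print(rect(onplane(c,k,7)))
```

```text
[ 609.13013247 -182.66092565   67.06885908] 43.9689836228212
amber z98 [ 583.15201597 -197.96439535] [ 633.5354992  -155.60391227]
7 [ 564.55059122 -197.85507085] [ 655.53610262 -149.45811269] [ 611.  -171.5   44.7   90.8   84.1]
[608.7 -54.   76.2  82.6  88.5]
```

View pics/w4.png

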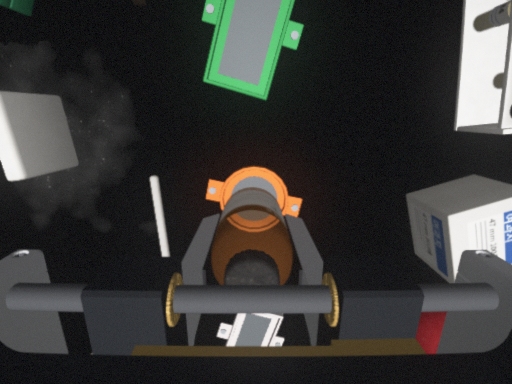

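Run:
```python
from h import *
import pickle
c=pickle.load(open('w4.pkl','rb'))
print(plane(c,254.5,198.5,4),plane(c,256,200,7),[plane(c,256,r,7)[1] for r in(167,233)],[plane(c,r,200,7)[0] for r in(222,290)],'cap',[plane(c,252,270,z) for z in (135,142)], proj(c,[609,-182.5,142]),'bottle',plane(c,252,250,110))
```

```text
[ 610.96483326 -181.25650275    4.        ] [ 612.34849696 -181.7863862     7.        ] [np.float64(-150.38319091414857), np.float64(-215.46702187563727)] [np.float64(580.4405504328021), np.float64(644.2562042988036)] cap [array([ 608.72984717, -175.15195547,  135.        ]), array([ 608.74091522, -170.70913329,  142.        ])] [252.59706442 292.87358255] bottle [ 608.7021437  -178.21388921  110.        ]
```

>>> move_arm(dp=[[2, 0, -25], [0, 0, -15], [0, 0, -6.5], [0, 0, 0], [0, 0, 0]], rotation=[[0, 0, 0], [0, 0, 0], [0, 0, 0], [0, 0, 0], [0, 0, 0]], hand=[0, 0, 0, 0, 0])

```text
clock: 5.85
eef_pos: [612.3, -182.5, 21.7]
eef_rot: [3.141, 0.0, 1.571]
wrist_force: [-1.3, 0.6, -0.9]
finger_gap: 43.7
finger_force: 20.0
```

>>> move_arm(dp=[[0, 0, -1.5], [0, 0, 0]], rotation=[[0, 0, 0], [0, 0, 0]], hand=[0, 0])

```text
clock: 6.1
eef_pos: [612.1, -182.3, 19.6]
eef_rot: [3.141, 0.0, 1.571]
wrist_force: [0.2, 0.1, -0.6]
finger_gap: 43.8
finger_force: 20.0
```

>>> move_arm(dp=[[0, 0, 0], [0, 0, 0], [0, 0, 0], [0, 0, 30], [0, 0, 50], [0, 0, 45], [-34, -38, 0], [-36, -40, 0], [-36, -40, 0], [-36, -40, 0]], rotation=[[0, 0, 0], [0, 0, 0], [0, 0, 0], [0, 0, 0], [0, 0, 0], [0, 0, 0], [0, 0, 0], [0, 0, 0], [0, 0, 0], [0, 0, 0]], hand=[0.8, 0.8, 0.8, 0.8, 0.8, 0.8, 0.8, 0.8, 0.8, 0.8])

```text
clock: 7.35
eef_pos: [468.8, -341.4, 144.6]
eef_rot: [3.141, 0.0, 1.571]
wrist_force: [1.0, -0.9, 0.2]
finger_gap: 75.0
finger_force: 0.0
```

>>> move_arm(dp=[[0, -40, 0], [0, 0, 0]], rotation=[[0, 0, 0], [0, 0, 0]], hand=[0.8, 0.8])

```text
clock: 7.6
eef_pos: [469.3, -382.4, 144.4]
eef_rot: [3.141, 0.0, 1.568]
wrist_force: [0.4, 1.2, 0.1]
finger_gap: 74.9
finger_force: 0.0
```

Run:
```python
from h import *
import pickle
c=snap('wrist','w5.png'); pickle.dump(c,open('w5.pkl','wb')); print(manip.read_state()['eef_pos'],manip.read_state()['finger_gap'])
print('pred top',proj(c,[432,-383,70]),'base',proj(c,[432,-383,0]))
```

```text
[ 469.65910977 -380.91679898  144.19997032] 74.84909822317195
pred top [215.01361085 196.68820177] base [222.49447887 180.12245095]
```

View pics/w5.png

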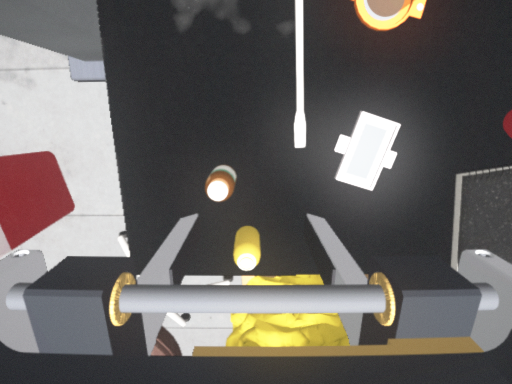

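w5 shows the small amber bottle with its top at (217,189), the yellow lookalike at (247,250) and the white tray at (368,150).

Run:
```python
from h import *
import pickle
c=pickle.load(open('w5.pkl','rb'));w2=pickle.load(open('w2.pkl','rb'));D=pickle.load(open('d0.pkl','rb'))
k=big(mask(c,(0,0,190),(180,90,255),(200,175,235,205)));print(k.mean(0));top=k.mean(0);print(plane(c,*top,70),plane(c,*top,68))
k=big(mask(c,*AM,(195,160,245,205)));P=onplane(c,k,40);print(P.min(0),P.max(0))
m=mask(c,(0,0,100),(180,60,255),(325,100,410,200));m=cv2.morphologyEx(m,cv2.MORPH_OPEN,np.ones((21,21),np.uint8))
print(rect(onplane(c,big(m),7)))
```

```text
[217.28813559 190.18644068]
[ 434.51984697 -376.3043716    70.        ] [ 434.24802382 -376.86708594   68.        ]
[ 416.87776685 -394.97419214] [ 449.0609536  -364.28969183]
[ 6.058e+02 -3.472e+02  6.330e+01  8.470e+01  2.000e-01]
```

>>> move_arm(dp=[[-36, 3, 0], [0, 0, -50], [0, 0, -50], [0, 0, -35], [0, 0, 0], [0, 0, 0], [0, 0, 0], [0, 0, 0], [0, 0, 0], [0, 0, 0]], rotation=[[0, 0, 0], [0, 0, 0], [0, 0, 0], [0, 0, 0], [0, 0, 0], [0, 0, 0], [0, 0, 0], [0, 0, 0], [0, 0, 0], [0, 0, 0]], hand=[0.8, 0.8, 0.8, 0.8, 0, 0, 0, 0, 0, 0], newtons=15)

```text
clock: 8.9
eef_pos: [434.3, -377.5, 10.0]
eef_rot: [3.141, 0.001, 1.571]
wrist_force: [-1.0, 1.2, 6.2]
finger_gap: 30.3
finger_force: 15.0
```

>>> move_arm(dp=[[0, 0, 0], [0, 0, 0]], rotation=[[0, 0, 0], [0, 0, 0]], hand=[0, 0])

```text
clock: 9.15
eef_pos: [434.2, -377.5, 10.0]
eef_rot: [3.141, 0.0, 1.571]
wrist_force: [-0.5, 0.6, 5.6]
finger_gap: 30.1
finger_force: 15.0
```

>>> move_arm(dp=[[0, 0, 40], [0, 20, 40], [17, 47, 0], [17, 47, 0], [17, 47, 0], [17, 47, 0], [17, 47, 0], [18, 47, 0], [18, 47, 0], [18, 47, 0]], rotation=[[0, 0, 0], [0, 0, 0], [0, 0, 0], [0, 0, 0], [0, 0, 0], [0, 0, 0], [0, 0, 0], [0, 0, 0], [0, 0, 0], [0, 0, 0]], hand=[0, 0, 0, 0, 0, 0, 0, 0, 0, 0])

```text
clock: 10.4
eef_pos: [573.4, 20.3, 89.4]
eef_rot: [-3.141, 0.0, 1.571]
wrist_force: [-0.2, -0.6, -0.2]
finger_gap: 30.1
finger_force: 15.0
```

>>> move_arm(dp=[[18, 47, 0], [18, 47, 0], [0, 4, -30], [0, 0, 0]], rotation=[[0, 0, 0], [0, 0, 0], [0, 0, 0], [0, 0, 0]], hand=[0, 0, 0, 0])

```text
clock: 10.9
eef_pos: [607.6, 116.9, 57.2]
eef_rot: [-3.137, 0.001, 1.572]
wrist_force: [-0.8, -1.0, -0.3]
finger_gap: 30.5
finger_force: 15.0
```

Run:
```python
from h import *
import pickle
c=snap('wrist','w6.png'); pickle.dump(c,open('w6.pkl','wb')); print(manip.read_state()['eef_pos'],manip.read_state()['finger_gap'])
print('pred top',proj(c,[609,116,7]))
```

```text
[608.45539438 116.46891303  58.9101383 ] 30.097550746783256
pred top [254.38606198 204.74134363]
```

View pics/w6.png

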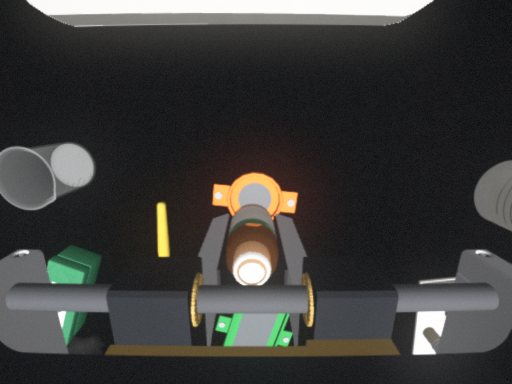

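Run:
```python
from h import *
import pickle
c=pickle.load(open('w6.pkl','rb'))
print(plane(c,254.5,198.5,4),plane(c,255.5,199,7),'top',plane(c,255,173,7),'cap',[plane(c,252.5,270,z) for z in (117,119)])
```

```text
[609.1062553  120.97262749   4.        ] [609.98953463 121.45088088   7.        ] top [609.47127913 145.32678844   7.        ] cap [array([607.53460123, 118.80320491, 117.        ]), array([607.53850287, 120.07547668, 119.        ])]
```

>>> move_arm(dp=[[1.5, 2, -20], [0, 0, -16], [0, 0, -8], [0, 0, -2.5], [0, 0, 0]], rotation=[[0, 0, 0], [0, 0, 0], [0, 0, 0], [0, 0, 0], [0, 0, 0]], hand=[0, 0, 0, 0, 0])

```text
clock: 11.58
eef_pos: [610.7, 118.6, 13.1]
eef_rot: [3.141, 0.0, 1.571]
wrist_force: [-0.1, -0.7, 0.1]
finger_gap: 30.3
finger_force: 15.0
```

>>> move_arm(dp=[[0, 0, -1], [0, 0, 0], [0, 0, 0], [0, 0, 0], [0, 0, 0], [0, 0, 30], [0, 0, 55], [-40, -20, 50], [-48, -25, 0], [-48, -25, 0]], rotation=[[0, 0, 0], [0, 0, 0], [0, 0, 0], [0, 0, 0], [0, 0, 0], [0, 0, 0], [0, 0, 0], [0, 0, -0.128], [0, 0, -0.128], [0, 0, -0.128]], hand=[0, 0, 0.65, 0.65, 0.65, 0.65, 0.65, 0.8, 0.8, 0.8])

```text
clock: 12.82
eef_pos: [475.9, 49.4, 143.9]
eef_rot: [3.14, -0.0, 1.183]
wrist_force: [0.7, -0.4, -0.3]
finger_gap: 75.2
finger_force: 0.0
```

>>> move_arm(dp=[[-49, -25, 0], [0, 0, 0], [0, 0, 0]], rotation=[[0, 0, 0], [0, 0, 0], [0, 0, 0]], hand=[0.8, 0.8, 0.8])

```text
clock: 13.2
eef_pos: [429.0, 25.1, 144.1]
eef_rot: [3.14, -0.001, 1.187]
wrist_force: [1.8, 0.3, -0.0]
finger_gap: 75.2
finger_force: 0.0
```

Run:
```python
from h import *
import pickle
c=snap('wrist','w7.png'); pickle.dump(c,open('w7.pkl','wb')); s=manip.read_state();print(s['eef_pos'],s['eef_rot'],s['finger_gap'])
print('pred',proj(c,[425,24,32]))
k=big(mask(c,*GR,(130,80,380,280)));print(k.min(0),k.max(0));print('z32',rect(onplane(c,k,32)),'z0',rect(onplane(c,k,0)))
m=mask(c,*WH,tuple(np.r_[k.min(0),k.max(0)].astype(int)));print('label',rect(onplane(c,big(m),32)))
```

```text
[429.14448218  25.27364639 143.82508727] [ 3.14084017e+00 -3.85150424e-04  1.18697761e+00] 75.17550101074923
pred [249.34576612 188.30695196]
[233. 145.] [264. 225.]
z32 [425.3  26.   34.1  93.6 -21.4] z0 [421.7  18.2  37.9 104.  -21.4]
label [424.6  24.6  19.9  50.5 -22.7]
```

View pics/w7.png

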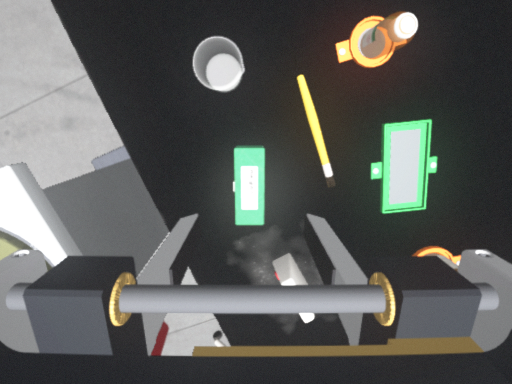

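>>> move_arm(dp=[[-3.5, 0, -50], [0, 0, -50], [0, 0, -30], [0, 0, -9.5], [0, 0, 0], [0, 0, 0], [0, 0, 0], [0, 0, 0], [0, 0, 0], [0, 0, 0]], rotation=[[0, 0, 0], [0, 0, 0], [0, 0, 0], [0, 0, 0], [0, 0, 0], [0, 0, 0], [0, 0, 0], [0, 0, 0], [0, 0, 0], [0, 0, 0]], hand=[0.8, 0.8, 0.8, 0.8, 0.8, 0, 0, 0, 0, 0], newtons=20)

```text
clock: 14.5
eef_pos: [424.9, 25.0, 4.2]
eef_rot: [3.141, -0.0, 1.187]
wrist_force: [-1.2, -0.1, 2.1]
finger_gap: 33.8
finger_force: 20.0
```

>>> move_arm(dp=[[0, 0, 0], [0, 0, 0], [0, 0, 0]], rotation=[[0, 0, 0], [0, 0, 0], [0, 0, 0]], hand=[0, 0, 0])

```text
clock: 14.88
eef_pos: [424.9, 25.0, 4.2]
eef_rot: [3.141, -0.0, 1.187]
wrist_force: [-1.5, -0.5, 6.0]
finger_gap: 33.9
finger_force: 20.0
```

Run:
```python
from h import *
import pickle
for f,b in(('w7',(380,115,435,215)),('w2',(300,5,370,100)),('w1',(345,148,410,230))):
    c=pickle.load(open(f+'.pkl','rb'))
    hsv=cv2.cvtColor(c['image'],cv2.COLOR_RGB2HSV); m=cv2.inRange(hsv,np.array((0,0,80)),np.array((180,60,255)))
    x0,y0,x1,y1=b; r=np.zeros_like(m); r[y0:y1,x0:x1]=m[y0:y1,x0:x1]
    print(f,'pad',rect(onplane(c,big(r),2)))
    m=mask(c,*GR,b); k=big(m); f_=np.zeros_like(m); cv2.fillPoly(f_,[k.astype(np.int32)],255); f_=cv2.morphologyEx(f_,cv2.MORPH_OPEN,np.ones((25,25),np.uint8)) 
    print('   outer',rect(onplane(c,big(f_),7)))
```

```text
w7 pad [608.3 -30.5  35.7  91.2 -16.1]
   outer [607.3 -30.1  61.  113.7 -16. ]
w2 pad [608.7 -30.8  35.   91.2 -15.9]
   outer [608.8 -30.5  67.6 108.7  -2.7]
w1 pad [609.  -33.9  34.2  88.9 -16.2]
   outer [ 6.084e+02 -3.250e+01  7.000e+01  1.096e+02 -3.000e-01]
```

>>> move_arm(dp=[[0, 0, 28], [0, 0, 28], [45, -14, 0], [45, -14, 0], [45, -14, 0], [46, -14, 0], [0, 0, 0], [0, 0, 0]], rotation=[[0, 0, 0], [0, 0, 0], [0, 0, 0.1], [0, 0, 0], [0, 0, 0], [0, 0, 0], [0, 0, 0], [0, 0, 0]], hand=[0, 0, 0, 0, 0, 0, 0, 0])

```text
clock: 15.88
eef_pos: [604.9, -30.7, 59.3]
eef_rot: [-3.14, 0.0, 1.287]
wrist_force: [-0.5, 0.5, -0.0]
finger_gap: 33.8
finger_force: 20.0
```

Run:
```python
from h import *
import pickle
c=snap('wrist','w8.png'); pickle.dump(c,open('w8.pkl','wb')); s=manip.read_state();print(s['eef_pos'],s['eef_rot'],s['finger_gap'])
```

```text
[604.8125976  -30.59723806  59.67280369] [-3.14042207e+00  1.67655795e-04  1.28704800e+00] 33.64880281869385
```

View pics/w8.png

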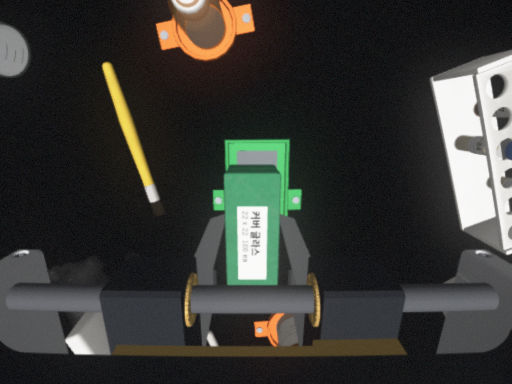

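Run:
```python
from h import *
import pickle
c=pickle.load(open('w8.pkl','rb'));u=np.array([np.sin(.285),np.cos(.285)])
print('tray',plane(c,257,200.2,4)); zt=59.5-4.2+32
for r in (172,286): print('box row',r,plane(c,252,r,zt))
e=plane(c,252,172,zt)[:2]; print('ctr from front top edge',e-46*u)
print('bottom edge?',plane(c,252,165,zt-32)[:2]-46*u)
e=plane(c,257,140,7)[:2];print('tray ctr from front edge',e-56*u)
```

```text
tray [609.16758547 -30.29687866   4.        ]
box row 172 [617.18472668  13.12164628  87.3       ]
box row 286 [595.82796459 -59.78568711  87.3       ]
ctr from front top edge [604.25148392 -31.02278974]
bottom edge? [603.72501433 -32.69468427]
tray ctr from front edge [608.58861577 -31.12280663]
```

The fingers (about 60 mm over their backs) are wider than the recess, so the tips must stay above the 7 mm rim. I'll release at TCP z≈9, which is about a 2.5 mm drop with the box already inside the lip.

>>> move_arm(dp=[[4.5, 1, -20], [0, 0, -18], [0, 0, -8], [0, 0, -3], [0, 0, 0], [0, 0, 0]], rotation=[[0, 0, 0], [0, 0, 0], [0, 0, 0], [0, 0, 0], [0, 0, 0], [0, 0, 0]], hand=[0, 0, 0, 0, 0, 0])

```text
clock: 16.68
eef_pos: [610.6, -30.0, 11.6]
eef_rot: [3.141, -0.0, 1.287]
wrist_force: [-0.8, -0.3, -0.5]
finger_gap: 33.8
finger_force: 20.0
```

>>> move_arm(dp=[[-1, 0, -2.5], [0, 0, 0]], rotation=[[0, 0, 0], [0, 0, 0]], hand=[0, 0])

```text
clock: 16.92
eef_pos: [609.1, -29.9, 8.4]
eef_rot: [-3.141, 0.0, 1.287]
wrist_force: [-0.7, 0.1, -1.0]
finger_gap: 33.8
finger_force: 20.0
```

>>> move_arm(dp=[[0, 0, 0], [0, 0, 0], [0, 0, 0], [0, 0, 30], [0, 0, 50], [-40, -20, 40], [-45, -22, 0], [-45, -22, 0], [-45, -22, 0], [0, 0, 0]], rotation=[[0, 0, 0], [0, 0, 0], [0, 0, 0], [0, 0, 0], [0, 0, 0], [0, 0, 0.16], [0, 0, 0.16], [0, 0, 0.08], [0, 0, 0], [0, 0, 0]], hand=[0.55, 0.55, 0.55, 0.55, 0.55, 0.7, 0.7, 0.7, 0.7, 0.7])

```text
clock: 18.18
eef_pos: [432.5, -116.8, 128.9]
eef_rot: [3.141, 0.0, 1.685]
wrist_force: [1.3, -0.0, 0.5]
finger_gap: 66.0
finger_force: 0.0
```

Run:
```python
from h import *
import pickle
c=snap('wrist','w9.png'); pickle.dump(c,open('w9.pkl','wb')); s=manip.read_state();print(s['eef_pos'],s['eef_rot'],s['finger_gap'])
print('pred',proj(c,[433,-118,60]))
```

```text
[ 434.01320399 -116.45079247  129.09810407] [3.14047365e+00 4.62856247e-04 1.68509964e+00] 65.69199188241679
pred [252.90317721 198.88612654]
```

View pics/w9.png

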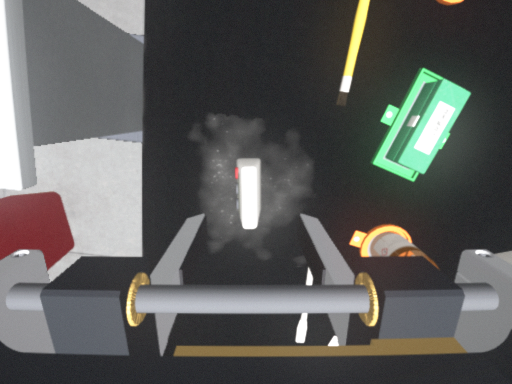

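w9 shows the timer at (249,193) between the fingers, and the slide box in its tray at (425,125).

Run:
```python
from h import *
import pickle
c=pickle.load(open('w9.pkl','rb'))
for lo in (100,170,215):
    k=big(mask(c,(0,0,lo),(180,60,255),(225,145,275,240)));print(lo,k.min(0),k.max(0),'z60',rect(onplane(c,k,60)),'z0',rect(onplane(c,k,0)))
k=big(mask(c,*GR,(370,60,475,185)));print(rect(onplane(c,k,7)))
im=c['image'];a=cv2.resize(im[140:240,220:280],None,fx=5,fy=5,interpolation=cv2.INTER_CUBIC);b=cv2.resize(im[60:190,365:475],None,fx=3.85,fy=3.85,interpolation=cv2.INTER_CUBIC)[:500]
cv2.imwrite('pics/c9.png',np.hstack([a,b])[:,:,::-1])
```

```text
100 [225. 146.] [274. 231.] z60 [ 429.4 -110.    48.5   84.8    4.9] z0 [ 430.9 -127.    60.3  105.4    4.9]
170 [237. 159.] [259. 228.] z60 [ 428.1 -114.3   20.7   69.8    6.9] z0 [ 429.3 -132.3   25.7   86.8    6.9]
215 [238. 164.] [258. 228.] z60 [ 428.3 -116.7   18.9   65.     6.8] z0 [ 429.6 -135.3   23.5   80.8    6.8]
[605.5 -30.4  82.2 113.8 -15.7]
```

View pics/c9.png

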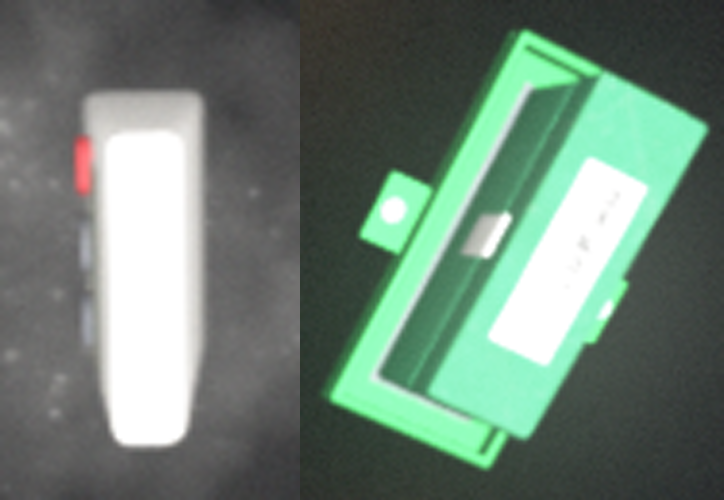

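Run:
```python
from h import *
import pickle
c=pickle.load(open('w9.pkl','rb'))
print('base L,R',plane(c,236.6,163,0),plane(c,261,163,0),'front',plane(c,249,158.4,0),'top ctr',plane(c,249,197,60))
# white tray from w5 via pad/outer edges
c=pickle.load(open('w5.pkl','rb'))
hsv=cv2.cvtColor(c['image'],cv2.COLOR_RGB2HSV)
for lo,hi in((60,185),(60,200),(60,215),(60,225)):
    m=mask(c,(0,0,lo),(180,60,hi),(335,108,400,192)); m=cv2.morphologyEx(m,cv2.MORPH_OPEN,np.ones((5,5),np.uint8))
    print(lo,hi,rect(onplane(c,big(m),2)))
print(hsv[150,335:405,2])
```

```text
base L,R [411.53668733 -95.45464592   0.        ] [439.80197654 -92.26092918   0.        ] front [425.31017728 -88.46880592   0.        ] top ctr [ 429.0159017  -116.51773848   60.        ]
60 185 [ 5.801e+02 -3.125e+02  2.960e+01  3.090e+01  1.000e-01]
60 200 [ 5.802e+02 -3.125e+02  2.980e+01  3.090e+01  1.000e-01]
60 215 [ 5.802e+02 -3.125e+02  2.980e+01  3.090e+01  1.000e-01]
60 225 [ 5.803e+02 -3.125e+02  2.990e+01  3.090e+01  1.000e-01]
[255 255 255 255 255 255 255 255 255 255 255 249 255 255 255 255 255 255
 255 255 253 251 251 251 251 251 251 251 250 250 251 251 251 251 250 250
 250 250 250 250 250 250 250 254 255 255 255 255 255 255 254 239 255 255
 255 246 186 153 124 102  97  99  96  93  94  93  95  91  89  88]
```

>>> move_arm(dp=[[-4.5, -1, -40], [0, 0, -45], [0, 0, -35], [0, 0, 0], [0, 0, 0], [0, 0, 0], [0, 0, 0], [0, 0, 0], [0, 0, 0], [0, 0, 0]], rotation=[[0, 0, 0], [0, 0, 0], [0, 0, 0], [0, 0, 0], [0, 0, 0], [0, 0, 0], [0, 0, 0], [0, 0, 0], [0, 0, 0], [0, 0, 0]], hand=[0.7, 0.7, 0.7, 0.7, 0, 0, 0, 0, 0, 0], newtons=20)

```text
clock: 19.48
eef_pos: [429.9, -117.0, 8.9]
eef_rot: [3.141, 0.0, 1.687]
wrist_force: [-1.1, 0.4, 6.3]
finger_gap: 25.3
finger_force: 20.2
```

>>> move_arm(dp=[[0, 0, 0], [0, 0, 0], [0, 0, 40], [0, 0, 0], [0, 0, 0]], rotation=[[0, 0, 0], [0, 0, 0], [0, 0, 0], [0, 0, 0], [0, 0, 0]], hand=[0, 0, 0, 0, 0])

```text
clock: 20.1
eef_pos: [429.4, -116.8, 47.9]
eef_rot: [-3.141, -0.0, 1.687]
wrist_force: [0.3, -0.4, -0.9]
finger_gap: 25.5
finger_force: 19.8
```

>>> move_arm(dp=[[22, -41, 6], [22, -41, 6], [22, -41, 6], [22, -41, 6], [22, -41, 6], [21, -40, 6], [21, -40, 6], [0, 0, 0], [0, 0, 0]], rotation=[[0, 0, -0.076], [0, 0, -0.076], [0, 0, -0.076], [0, 0, -0.076], [0, 0, -0.076], [0, 0, -0.076], [0, 0, -0.076], [0, 0, 0], [0, 0, 0]], hand=[0, 0, 0, 0, 0, 0, 0, 0, 0])

```text
clock: 21.22
eef_pos: [581.1, -401.2, 88.7]
eef_rot: [-3.139, -0.001, 1.155]
wrist_force: [-0.1, 0.6, -0.8]
finger_gap: 25.4
finger_force: 19.8
```

Run:
```python
from h import *
import pickle
c=snap('wrist','w10.png'); pickle.dump(c,open('w10.pkl','wb')); s=manip.read_state();print(s['eef_pos'],s['eef_rot'],s['finger_gap'])
pt=proj(c,[606,-347,7]);print('pred tray',pt)
w5=pickle.load(open('w5.pkl','rb'))
for n,cc,lo in(('w5',w5,190),('w5',w5,230),('w10',c,190),('w10',c,230)):
    p=proj(cc,[606,-347,7]).astype(int); b=(p[0]-65,max(p[1]-65,0),p[0]+65,p[1]+(60 if n=='w5' else 45))
    m=mask(cc,(0,0,lo),(180,60,255),b);k=big(m);print(n,lo,k.min(0),k.max(0),'raw',rect(onplane(cc,k,7)))
    f=np.zeros_like(m);cv2.fillPoly(f,[k.astype(np.int32)],255)
    f=cv2.morphologyEx(f,cv2.MORPH_OPEN,cv2.getStructuringElement(cv2.MORPH_ELLIPSE,(23,23)));print('  open',rect(onplane(cc,big(f),7)))
cv2.imwrite('pics/c10.png',cv2.resize(c['image'][60:300,140:380],None,fx=2.4,fy=2.4,interpolation=cv2.INTER_CUBIC)[:,:,::-1])
```

```text
[ 581.27908846 -400.92321367   89.25598724] [-3.13956732e+00 -5.74438403e-04  1.15582089e+00] 25.34832724339631
pred tray [253.56782417 134.20479799]
w5 190 [334. 111.] [400. 190.] raw [ 604.2 -346.9   74.9   85.   -17.2]
  open [ 605.5 -347.4   65.8   84.9  -17.8]
w5 230 [335. 111.] [400. 189.] raw [ 604.  -346.9   74.1   84.4  -16.9]
  open [ 606.8 -347.8   63.1   84.3  -18.3]
w10 190 [216.  86.] [293. 178.] raw [ 606.9 -347.7   74.    84.3  -17.1]
  open [ 607.5 -347.9   69.    84.3  -17.1]
w10 230 [216.  86.] [293. 178.] raw [ 606.9 -347.6   73.6   83.9  -17.1]
  open [ 607.  -347.7   68.    83.9  -17.1]
```

>>> move_arm(dp=[[13, 27, 0], [13, 27.5, 0], [0, 0, -35], [0, 0, -25], [0, 0, 0], [0, 0, 0]], rotation=[[0, 0, 0.06], [0, 0, 0.057], [0, 0, 0], [0, 0, 0], [0, 0, 0], [0, 0, 0]], hand=[0, 0, 0, 0, 0, 0])

```text
clock: 22.02
eef_pos: [608.2, -347.3, 31.9]
eef_rot: [3.14, 0.0, 1.272]
wrist_force: [-0.2, 0.1, -0.9]
finger_gap: 25.1
finger_force: 19.8
```

Run:
```python
from h import *
import pickle
c=snap('wrist','w11.png'); pickle.dump(c,open('w11.pkl','wb')); s=manip.read_state();print(s['eef_pos'],s['eef_rot'],s['finger_gap'])
print('tray far/near edges',proj(c,[607+42*.294,-347.7+42*.956,7]),'ears',proj(c,[607-37*.956,-347.7+37*.294,4]),proj(c,[607+37*.956,-347.7-37*.294,4]))
cv2.imwrite('pics/c11.png',cv2.resize(c['image'][130:330,120:390],None,fx=2.9,fy=2.9,interpolation=cv2.INTER_CUBIC)[:,:,::-1])
```

```text
[ 608.27717925 -347.59566939   32.2089928 ] [3.13963715e+00 5.77587820e-04 1.27210677e+00] 25.403365778387418
tray far/near edges [251.25238516 163.26418964] ears [206.47796504 213.11473436] [296.20743269 212.96611378]
```

View pics/c11.png

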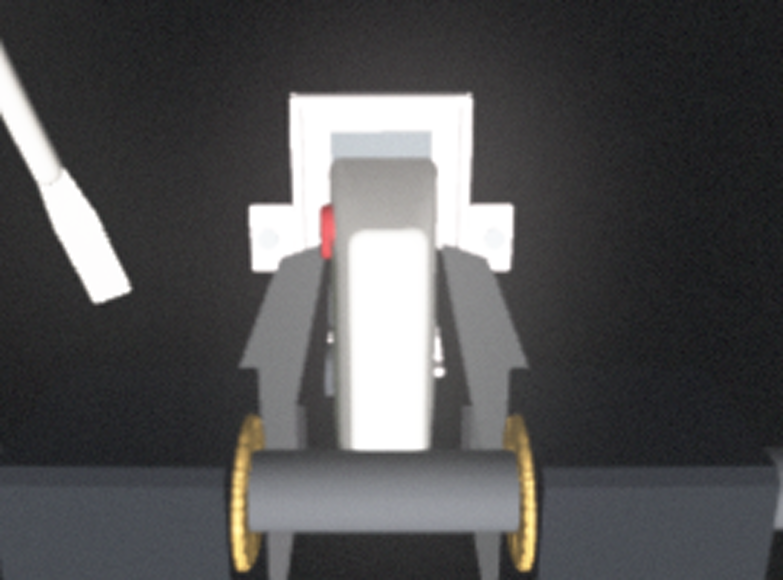

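Run:
```python
from h import *
import pickle
c=pickle.load(open('w11.pkl','rb')); u=np.array([.294,.956]); n=np.array([.956,-.294])
for nm,p in(('timer front',plane(c,120+384/2.9,184.1,23.3)),('tray far',plane(c,120+381.5/2.9,162.4,7)),('ears',plane(c,120+381.5/2.9,130+238/2.9,4))):
    d=p[:2]-[607,-347.7]; print(nm,'along',d@u,'across',d@n)
```

```text
timer front along 29.613765973172413 across 0.8319407895752846
tray far along 42.68895294136259 across 0.2319728413915314
ears along 0.8702349521694507 across 0.1680172043733054
```

c11 shows the timer aligned above its tray: tray centre column 381, timer column 384. It sits about 3 mm short along the tray's length, so I'll correct that and lower.

>>> move_arm(dp=[[0, 2.5, -10], [0, 0, -8], [0, 0, -2.5], [0, 0, 0], [0, 0, 0]], rotation=[[0, 0, 0], [0, 0, 0], [0, 0, 0], [0, 0, 0], [0, 0, 0]], hand=[0, 0, 0, 0, 0])

```text
clock: 22.7
eef_pos: [607.8, -344.9, 10.7]
eef_rot: [-3.142, -0.0, 1.272]
wrist_force: [-3.2, 2.9, 8.5]
finger_gap: 25.7
finger_force: 20.3
```

>>> move_arm(dp=[[0, 0, 0.5], [0, 0, 0], [0, 0, 0], [0, 0, 0], [0, 0, 30], [0, 0, 50], [0, 30, 50], [0, 0, 40], [0, 0, 0]], rotation=[[0, 0, 0], [0, 0, 0], [0, 0, 0], [0, 0, 0], [0, 0, 0], [0, 0, 0], [0, 0, 0], [0, 0, 0], [0, 0, 0]], hand=[0.5, 0.5, 0.5, 0.5, 0.5, 0.6, 0.8, 1, 1])

```text
clock: 23.82
eef_pos: [608.9, -315.3, 184.5]
eef_rot: [3.136, 0.001, 1.272]
wrist_force: [-0.4, 0.2, -0.9]
finger_gap: 83.2
finger_force: 0.0
```

Run:
```python
from h import *
import pickle
c=snap('wrist','w12.png'); a=snap('scene','s12.png'); b=snap('side','d12.png'); pickle.dump((c,a,b),open('w12.pkl','wb')); s=manip.read_state();print(s['eef_pos'],s['eef_rot'],s['finger_gap'],s['wrist_force'])
u=np.array([.294,.956]); n=np.array([.956,-.294]); C=np.array([607,-347.7])
for z in(0,60):
  for d in(-32,32): print(z,d,proj(c,[*(C+d*u),z]).round(1))
# timer: very bright top face vs scene
for lo in (215,240,252):
    p=proj(c,[*C,60]).astype(int); m=mask(c,(0,0,lo),(180,60,255),(p[0]-30,p[1]-70,p[0]+30,p[1]+60)); k=big(m); print(lo,k.min(0),k.max(0),rect(onplane(c,k,60)))
# row profile along the axis
P=[proj(c,[*(C+d*u),60]) for d in range(-44,60,4)]
h=cv2.cvtColor(c['image'],cv2.COLOR_RGB2HSV)[:,:,2]
print([(d,int(h[int(q[1]+.5),int(q[0]+.5)])) for d,q in zip(range(-44,60,4),P)])
Q=[proj(c,[*(C+d*n),60]) for d in range(-40,41,3)]
print([(d,int(h[int(q[1]+.5),int(q[0]+.5)])) for d,q in zip(range(-40,41,3),Q)])
```

```text
[ 607.36500956 -314.86666082  179.14854981] [-3.13976396e+00 -4.35549617e-04  1.27162526e+00] 93.20928845109441 [-1.12444155 -0.81105084  0.29128676]
0 -32 [256.9 215.4]
0 32 [257.1 172.2]
60 -32 [258.1 233. ]
60 32 [258.4 182.8]
215 [230. 166.] [283. 231.] [ 608.5 -336.3   63.1   81.4  -17.2]
240 [231. 166.] [283. 222.] [ 610.6 -330.7   62.    69.4  -17.3]
252 [231. 166.] [282. 222.] [ 610.1 -330.5   60.9   69.4  -17.3]
[(-44, 50), (-40, 59), (-36, 62), (-32, 79), (-28, 255), (-24, 255), (-20, 255), (-16, 255), (-12, 255), (-8, 255), (-4, 255), (0, 255), (4, 255), (8, 255), (12, 255), (16, 255), (20, 255), (24, 255), (28, 255), (32, 255), (36, 175), (40, 159), (44, 210), (48, 255), (52, 252), (56, 58)]
[(-40, 62), (-37, 65), (-34, 62), (-31, 71), (-28, 67), (-25, 70), (-22, 252), (-19, 255), (-16, 250), (-13, 134), (-10, 146), (-7, 212), (-4, 255), (-1, 255), (2, 255), (5, 255), (8, 187), (11, 254), (14, 255), (17, 254), (20, 107), (23, 72), (26, 70), (29, 67), (32, 64), (35, 62), (38, 65)]
```

>>> move_arm(dp=[[0, 45, 20], [0, 50, 0], [0, 50, 0], [0, 50, 0], [0, 50, 0], [0, 40, 0], [0, 0, 0], [0, 0, 0]], rotation=[[0, 0, 0], [0, 0, 0], [0, 0, 0], [0, 0, 0], [0, 0, 0], [0, 0, 0], [0, 0, 0], [0, 0, 0]], hand=[1, 1, 1, 1, 1, 1, 1, 1])

```text
clock: 24.98
eef_pos: [607.6, -30.5, 199.5]
eef_rot: [-3.14, 0.0, 1.272]
wrist_force: [-0.6, -0.4, -0.7]
finger_gap: 94.0
finger_force: 0.0
```

Run:
```python
from h import *
import pickle
c=snap('wrist','w13.png'); pickle.dump(c,open('w13.pkl','wb')); s=manip.read_state();print(s['eef_pos'],s['eef_rot'])
u=np.array([.277,.961]); n=np.array([.961,-.277]); C=np.array([608.6,-30.6])
h=cv2.cvtColor(c['image'],cv2.COLOR_RGB2HSV)
def prof(d,C,R,z): 
    out=[]
    for k in R:
        q=proj(c,[*(C+k*d),z]); out.append((k,*map(int,h[int(q[1]+.5),int(q[0]+.5)])))
    return out
k=big(mask(c,*WH,tuple(np.r_[proj(c,[*C,34])-35,proj(c,[*C,34])+35].astype(int))));r=rect(onplane(c,k,34));d=r[:2]-C;print('label',r,'along',d@u,'across',d@n)
print('across',prof(n,C,range(-40,41,3),34)); print('along',prof(u,C,range(-64,68,4),34))
for nm,B,z in(('large',(611,-182),94),('small',(609.5,120),72),('beaker',(448,159),58)): print(nm,proj(c,[*B,z]).round(),proj(c,[*B,2]).round())
w1=pickle.load(open('w1.pkl','rb'))
o=big(mask(c,*OR,(0,0,512,150)));print('small tray',o.min(0),o.max(0))
a0=pickle.load(open('d0.pkl','rb'))['scene']['image'];a1=pickle.load(open('w12.pkl','rb'))[1]['image']
print('beaker diff scene',np.abs(a0[168:195,215:238].astype(int)-a1[168:195,215:238]).mean())
```

```text
[607.60313782 -30.93720103 199.70014678] [-3.14035610e+00  3.82551807e-04  1.27082237e+00]
label [608.2 -30.2  18.6  51.4 -16.7] along 0.2736000000000083 across -0.49519999999997877
across [(-40, 56, 42, 49), (-37, 66, 123, 135), (-34, 68, 128, 244), (-31, 69, 127, 243), (-28, 69, 123, 244), (-25, 68, 128, 243), (-22, 68, 128, 235), (-19, 68, 84, 241), (-16, 72, 71, 218), (-13, 74, 120, 212), (-10, 75, 33, 243), (-7, 30, 1, 255), (-4, 30, 1, 252), (-1, 30, 1, 248), (2, 50, 4, 217), (5, 0, 0, 253), (8, 0, 0, 255), (11, 74, 119, 215), (14, 74, 120, 212), (17, 70, 122, 236), (20, 69, 122, 246), (23, 68, 130, 240), (26, 68, 131, 229), (29, 68, 122, 246), (32, 69, 122, 246), (35, 69, 121, 246), (38, 69, 129, 195)]
along [(-64, 68, 21, 48), (-60, 70, 17, 46), (-56, 65, 30, 51), (-52, 66, 24, 53), (-48, 64, 31, 57), (-44, 70, 121, 223), (-40, 73, 121, 211), (-36, 73, 117, 211), (-32, 73, 118, 208), (-28, 73, 117, 211), (-24, 60, 1, 254), (-20, 0, 0, 255), (-16, 0, 0, 255), (-12, 0, 0, 255), (-8, 0, 0, 254), (-4, 0, 0, 252), (0, 30, 1, 248), (4, 0, 0, 253), (8, 60, 1, 221), (12, 0, 0, 254), (16, 0, 0, 252), (20, 0, 0, 253), (24, 60, 1, 255), (28, 74, 122, 217), (32, 74, 121, 217), (36, 74, 123, 213), (40, 73, 125, 213), (44, 73, 126, 208), (48, 71, 93, 162), (52, 69, 119, 248), (56, 68, 133, 232), (60, 53, 52, 44), (64, 40, 33, 47)]
large [291. 298.] [283. 260.]
small [212.  49.] [220.  62.]
beaker [68. 65.] [95. 72.]
small tray [216.  82.] [216.  82.]
beaker diff scene 10.157809983896941
```

Run:
```python
from h import *
import pickle
w1=pickle.load(open('w1.pkl','rb'));w7=pickle.load(open('w7.pkl','rb'))
print('beaker',plane(w1,278,66,1),plane(w7,224,71,1))
a,b=snap('scene','s13.png'),snap('side','d13.png')
for nm,P in(('large',(611.5,-182,32)),('small',(610,120,24))):
    r=[]
    for c in(a,b):
        p=proj(c,P).astype(int); k=big(mask(c,(3,100,30),(14,255,190),(p[0]-14,p[1]-16,p[0]+14,p[1]+14))); r.append(k); print(nm,p,k.min(0),k.max(0))
    print(tri(a,(r[0].min(0)+r[0].max(0))/2,b,(r[1].min(0)+r[1].max(0))/2))
```

```text
beaker [449.46499923 151.8070491    1.        ] [446.81934156 153.29994899   1.        ]
large [311 220] [297. 209.] [323. 233.]
large [310 224] [296. 208.] [323. 236.]
(array([ 600.19250233, -190.4240903 ,   46.72142102]), np.float64(4.880499706907321))
small [264 172] [255. 167.] [274. 182.]
small [268 188] [257. 185.] [280. 198.]
(array([612.75196137, 126.03836645,   7.69243472]), np.float64(1.7997478759029555))
```

Run:
```python
from h import *
import pickle
c=pickle.load(open('w12.pkl','rb'))[0]; w13=pickle.load(open('w13.pkl','rb'))
for nm,cc,P,zs in(('large w12',c,(611.5,-182),(94,62,2)),('small w13',w13,(610,120),(72,47,2)),('small w7',pickle.load(open('w7.pkl','rb')),(610,120),(72,47,2))):
    hsv=cv2.cvtColor(cc['image'],cv2.COLOR_RGB2HSV)
    for z in zs:
        p=proj(cc,[*P,z]); print(nm,z,p.round(),end=' ')
        if 0<p[0]<511 and 0<p[1]<383:
            m=mask(cc,(2,60,15),(17,255,200),(max(int(p[0])-60,0),max(int(p[1])-60,0),int(p[0])+60,int(p[1])+60))
            m=cv2.morphologyEx(m,cv2.MORPH_OPEN,np.ones((5,5),np.uint8))
            if m.any(): k=big(m); print(k.min(0),k.max(0),rect(onplane(cc,k,z)),end='')
        print()
    p=proj(cc,[*P,zs[1]]).astype(int)
    for r in range(max(p[1]-40,0),p[1]+44,6): print(r,' '.join(f"{'O' if 3<h<19 and s>120 and v>200 else 'a' if 2<h<19 and s>60 and v>25 else '#' if v<70 else 'w'}" for h,s,v in hsv[r,max(p[0]-56,0):p[0]+57:4].tolist()))
```

```text
large w12 94 [212.  59.] [205.  64.] [238.  89.] [ 615.  -200.7   20.2   32.4   84.8]
large w12 62 [216.  65.] [205.  64.] [238.  89.] [ 613.2 -195.8   22.6   36.3   84.8]
large w12 2 [222.  73.] [205.  64.] [238.  89.] [ 609.9 -186.8   27.1   43.5   84.8]
24 # # # # # # # # # # # # # # # # # # # # # # # # # a # # #
30 # # # # # # # # # # # # # a # # # a a # a # # a # a # # #
36 # # # # # # # # # # # # a # # # # a a # a # # a # # a a #
42 # # # # # # # a a # a a a a a a a a a a a # # a a a a a #
48 # # # # # # # # a a a w w w w w a a a # a a a a a a # a #
54 # # a # # # # a # a w w w w w w w O a O a a a a a # a # a
60 # # # # # a # # a a w w w w w w w a O O O a # # a a a a a
66 # # # # # # a a # a a w w w w w a a a a w O w w w a # a #
72 # # # a a # a w w O a O a a a a a a a a w w w w w a a a a
78 # # # # a # a w w w O O a a a a a a a a w w w w w a a a a
84 # # # # a # # w w w O w w a a a a a a a w w a a a a # a a
90 # # # # a # # # a a a O w w w w w w w w w a a a a a a # a
96 # # # # # a # a a a a a O w w w w w w O # a a a a a # a a
102 # # # # a # a a # # a a a a a a a a a a a a a 
[... 1437 characters left out ...]
# # # # # # # # # # # # # # #
12 a # a # a a # # # # # # # # # a a w w # # # # # # # # # #
18 # # a a # # a O w w w w a a a w w w w w w # # # # # # # #
24 a # # # a O w w w w a a a a a w w w w w w # # # # # # # #
30 a a a a O w w w w w a O O a a w w w w w w # # # # # # # #
36 a # a a w w w w w w a a O a a w w w w a # # # # # # # # #
42 a w w O w w w w w a a a O O O O O O a # # # # # # # # # #
48 w w w O w w a a a a a a O O O a a a # # # # # # # # # # #
54 O w w w w w w a a a a O O w a a # # # # # # # # # # # # #
60 a w w a a w w w w w w w w a a a # # # # # # # # # # # # #
66 a a a a a a a O w w a a a a a a # # # # # # # # # # # # #
72 a a a a a a a a a a a a # a # a # # # # # # # # # # # # #
```

```bash
python3 -c "
from cell import manip
print(manip.read_state()['clock']); print(manip.sign_off())"
```

```text
25.125
the job is handed in; nothing more can be done
None
```

I put the large bottle, small bottle, slide box and timer in their trays in that order and handed the job in at 25 s. Measurements after placing put all four upright and inside their rims, though the two bottles were checked less precisely than the box and timer; the beaker was left standing where it was.

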